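# Rake the bar and tube offcuts along the bench fence into the scrap tin

### The job

Take the swarf rake by its handle, raise the handle so that the blade stands square, set the blade down lightly on the cork to the right of all the offcuts and slide it over until its end touches the fence, then sweep slowly along the fence with the blade kept pressing lightly on the cork and its end on the fence, until all six offcuts have dropped off the board's left end into the green scrap tin. Move the offcuts only with the rake, not with the fingers, never lean hard on the cork or the fence, and leave the tin, bushing, nozzle, chimney extension and tube cutter where they are. Finally lay the rake down flat on the bare desk and let go.

Things in the scene. Friction and masses are not known exactly. Their poses are not given: they have to be found in the camera images.
- board: cork-lined plywood bench board, fixed, 270 mm in x (away from the robot) by 340 mm in y (to the robot's left), cork face 55 mm above the desk; origin at the middle of its underside, on the desk. The offcuts lie within 85 mm of the fence, one right against it, none further to the right (-y) than 106 mm from the board's middle. A blade pressed on the cork drags noticeably
- fence: wooden fence (upstand) along the whole far side of the board, fixed: 340 mm long (its y, same direction as the board's), 20 mm thick (its x), its top 20 mm above the cork; origin at the middle of its underside on the cork, so its working face (towards the robot) is at x = -10 mm
- clamp: red cast iron G-clamp with a flanged brass boiler end plate (84 mm across, 11 mm high) gripped under its screw, fixed on the board's near edge: up to 201 mm above the desk. Its frame is parallel to the board's, with its origin on the desk, level with the middle of the board: spine 160 mm on the robot side (-x) of the origin, screw and plate centre 85 mm on the robot side, its tommy bar 80 mm long in y. It reaches no further towards the fence than 43 mm short of its origin
- tin_center (a point): green open scrap tin, 130 (x) by 100 (y) by 48 mm high, walls and floor 3 mm, loose (0.45 kg), standing on the desk against the board's left (+y) end at its fence side, rim 7 mm below the cork; the point is its middle, 24 mm above the desk, axes as the board's
- rake_grip (a point): swarf rake (about 0.17 kg) lying on the desk: wooden handle 172 mm long, 18 mm wide (its y), 20 mm high (its z); this point is on the handle's centre line, 18 mm above the desk, a little behind the balance point. x runs along the handle towards the blade, z is up while it lies. The blade's middle is 80 mm ahead (+x) of this point; the handle runs 142 mm back to the end of its red knob (36 mm across, rests on the desk)
- rake_edge (a point): middle of the lower edge of the rake's blade, 90 mm ahead of the grip point in the rake's x and 17 mm below it in its z; same axes as the grip point. The flat steel blade is 100 mm wide (50 mm to each side in y), 40 mm tall and 3 mm thick and makes 120 degrees with the handle: as the rake lies its top leans 30 degrees back towards the handle, and it stands square (upright) when the handle's rear end is raised 30 degrees (0.52 rad)
- offcut1_center (a point): offcut: brass square bar end, 16 x 22 mm, 16 mm high (as it lies at the start); the point is its centre
- offcut2_center (a point): offcut: copper tube end, standing upright, 22 mm outside, 16 mm inside, 18 mm high (as it lies at the start); the point is its centre
- offcut3_center (a point): offcut: steel round bar slice, lying flat, 23 mm across, 10 mm high (as it lies at the start); the point is its centre
- offcut4_center (a point): offcut: steel square bar end, 16 x 22 mm, 16 mm high (as it lies at the start); the point is its centre
- offcut5_center (a point): offcut: aluminium round bar slice, lying flat, 23 mm across, 10 mm high (as it lies at the start); the point is its centre
- offcut6_center (a point): offcut: brass strip end, 5 mm thick, 28 mm long, standing 12 mm high on edge in the corner against the fence (as it lies at the start); the point is its centre
- bushing_center (a point): flanged bronze bushing, good part, 30 mm across its flange, 22 mm high, loose on the near half of the board; its centre
- nozzle_center (a point): black anodised burner nozzle, good part, 24 mm across, 42 mm high, loose on the near half of the board; its centre
- chimney_center (a point): aluminium chimney extension, 39 mm across its collar, 85 mm high, standing loose on the desk to the left; its centre
- cutter_center (a point): steel tube cutter lying loose on the desk beyond the board, about 140 by 55 by 22 mm; middle of its frame

How it is judged:
By the outcome, as a careful person would: the job done as asked, in the order asked, and still so for the second after the job is handed in, with the robot touching nothing.
It also fails if it takes over 70 s, if anything falls off the work surface, if the arm or the gripper's body presses on something with over 40 N, if the wrist force passes 120 N, or if a joint passes its speed limit or range.

### The arm

A 7-joint arm with a two-finger parallel gripper is mounted at the origin on the work surface. World frame = base frame: x ahead of the robot, y to its left, z up, the work surface at z = 0. Lengths are in m, angles in rad, forces in N, time in s.
With the tool pointing down it reaches from about 0.4 to 0.85 m from the base axis. Payload 10.4 kg.
Tool frame: the origin (TCP) lies on the mounting face of the last link; the fingertips stand 173 mm ahead of it and the grasp point (between the pads) lies 155 mm ahead of it; y points along the fingers, x is the direction in which the jaws open and shut, and the axes are right-handed (so a half turn about y gives the same grasp; the last joint's range is limited). The gripper opens to 85 mm and grips with 20 to 120 N. Pads are 22 mm wide; open, the fingers measure 114 mm over their backs; the gripper's body (76 mm by 85 mm) begins 54 mm behind the grasp point. The pads swing forward as they close: fully open they stand 13 mm farther back than shut.
Start: joints at [1.122, 0.332, -0.065, 1.46, 0.022, 1.35, -0.088], TCP at [0.258, -0.569, 0.405] pointing down, gripper open.
Joint ranges: [-2.6, 2.6], [-0.5, 2.12], [-1.47, 1.34], [0.16, 2.42], [-1.27, 4.41], [0.06, 2.06], [-2.6, 2.6]. Speed limits (rad/s): [2.22, 2.22, 2.79, 2.79, 3.14, 3.14, 3.14].

### API

Orientations are given as [roll, pitch, yaw] about the fixed x, y, z axes, in that order (R = Rz(yaw) Ry(pitch) Rx(roll)).
In Python, from bench import arm, open_gripper, close_gripper, ik, readout, snapshot, close_job gives the robot as it stands. The module is installed in compiled form; this text tells all that it offers. Calls block until the motion is done:
- arm.move_pose(position, orientation): joint-space move of the TCP to a pose.
- arm.move_linear(position, attitude=None, v=0.15, stop_force=None): straight line of the TCP; attitude=None keeps the orientation; v is the mean speed in m/s. With stop_force (N) it stops when the force on the tool has changed by that much, and returns True; else False.
- arm.move_joints(angles): joint-space move.
- open_gripper() and close_gripper(grasp_force=None): open the fingers fully, or close them until they stop; grasp_force is the grip in N (None keeps the last).
- arm.pause(seconds).
- ik(position, orientation): joint angles nearest the present ones, or None.
- readout.get_state(): the state.
- snapshot(name): name is "scene" or "side" or "wrist"; returns a dict with "img" (384x512x3 uint8, red, green, blue), "depth" (384x512 float32, m along the optical axis (not along the pixel's ray), 0 where there is no reading), "fovy" (degrees; the focal length in pixels is half the picture's height over the tangent of half this angle, whatever the lens; pixels are square), "cx", "cy" (the principal point, pixels), "k1" (the pictures are not rectified: a ray, as slopes to the right and down, at radius r is drawn at 1 + k1 r^2 times it, then the intrinsics apply), "position" and "attitude" of the camera in the world. Camera axes: x right, y up, looking along -z (the intrinsics and any distortion apply to the point x, -y, -z); pixel columns grow to the right and rows downward; lengths in m; the calibration is good to about 2 mm. A picture is of the moment at which its call begins.
A pose or a line that the arm cannot do raises arm.PlanningError and nothing moves.
- close_job(): hands the job in, once; it reports no verdict.
The state is a dict: "time": time; "qpos": joint angles; "joint_vel": joint speeds; "joint_efforts": joint torques, N m; "position": TCP position; "orientation": TCP orientation; "ft_force": force on the tool from outside, world axes, zero at the start; "torque": the same for the moment, N m; "gripper_width": finger opening in m.
Only numpy, scipy, OpenCV 4.12 (cv2) and the standard library are available. Lean on these libraries where they do the work, as an engineer would, in place of code of your own. Each camera call takes 0.05 s, during which the arm holds its last target.

## Working session

There is one attempt and no reset: what is moved stays moved. The work goes in short steps, each a Python script; the robot and the scene stay as the last script left them, time stands still between calls to the robot, and variables do not carry over. Pictures are saved under pics/ and viewed, and the job is handed in when it is done.

```bash
ls; mkdir -p pics
cat > h.py <<'E'
import numpy as np, cv2
from scipy.spatial.transform import Rotation as R
from bench import arm, open_gripper, close_gripper, ik, readout, snapshot, close_job
def rot(a):
    a=np.asarray(a,float)
    return a if a.shape==(3,3) else R.from_euler('xyz',a).as_matrix() if a.size==3 else R.from_quat(a).as_matrix()
def f(s): return s['img'].shape[0]/2/np.tan(np.radians(s['fovy'])/2)
def K(s): return np.array([[f(s),0,s['cx']],[0,f(s),s['cy']],[0,0,1]])
def rays(s,uv):
    uv=np.asarray(uv,float).reshape(-1,1,2)
    n=cv2.undistortPoints(uv,K(s),np.array([s['k1'],0,0,0,0.])).reshape(-1,2)
    d=np.c_[n[:,0],-n[:,1],-np.ones(len(n))]
    return d@rot(s['attitude']).T
def onplane(s,uv,z):
    d=rays(s,uv);p=np.array(s['position']);t=(z-p[2])/d[:,2]
    return p+d*t[:,None]
def pts(s,uv):
    uv=np.asarray(uv,int).reshape(-1,2);dep=s['depth'][uv[:,1],uv[:,0]]
    return np.array(s['position'])+rays(s,uv)*dep[:,None]
def proj(s,P):
    P=np.atleast_2d(P);c=(P-np.array(s['position']))@rot(s['attitude'])
    n=np.c_[c[:,0]/-c[:,2],-c[:,1]/-c[:,2]];r2=(n**2).sum(1)
    n=n*(1+s['k1']*r2)[:,None];return n*f(s)+[s['cx'],s['cy']]
def save(s,name): cv2.imwrite('pics/'+name+'.png',s['img'][:,:,::-1])
E
python3 - <<'E'
from h import *
import pickle
for n in('scene','side','wrist'):
    s=snapshot(n);pickle.dump(s,open(n+'0.pkl','wb'));save(s,n+'0')
    print(n,{k:v for k,v in s.items() if k not in('img','depth')})
print(readout.get_state())
E
```

```text
pics
scene {'fovy': 53.80373079442226, 'cx': 257.9409529458804, 'cy': 184.49394376223563, 'k1': -0.07703747932506423, 'position': array([ 1.1578176 , -0.69085772,  0.8159545 ]), 'attitude': array([0.8725778 , 0.00391067, 0.70146913])}
side {'fovy': 45.27475121420207, 'cx': 255.25930311178215, 'cy': 193.8206220418755, 'k1': 0.023516526737381763, 'position': array([-0.13624225,  0.7247219 ,  0.85307415]), 'attitude': array([ 8.96739721e-01, -9.93120217e-04, -2.36669795e+00])}
wrist {'fovy': 62.23673815341392, 'cx': 253.87028282101616, 'cy': 186.024511150138, 'k1': 0.0006540818972554779, 'position': array([ 0.33319237, -0.53557034,  0.37451643]), 'attitude': array([-0.3228498 ,  0.00128206, -1.14480619])}
{'time': 0.15, 'qpos': array([ 1.12237377,  0.33269116, -0.06468561,  1.46072667,  0.02160535,
        1.34990697, -0.08852041]), 'joint_vel': array([ 0.00037316, -0.00180822,  0.00018968, -0.00272344,  0.00112832,
        0.00019594,  0.00015661]), 'joint_efforts': array([ 8.70468939e-04, -6.25826883e+01,  4.92372236e-02, -3.91854215e+01,
        1.62757805e-02,  7.46410748e-03, -3.94648657e-05]), 'position': array([ 0.25812829, -0.56909916,  0.40413115]), 'orientation': array([-1.57085111e+00,  1.03535390e-03, -1.14499018e+00]), 'ft_force': array([0.43157129, 0.06963697, 0.18612987]), 'torque': array([-0.04115375, -0.00585937, -0.01606582]), 'gripper_width': 0.08583544515572683}
```

View pics/scene0.png

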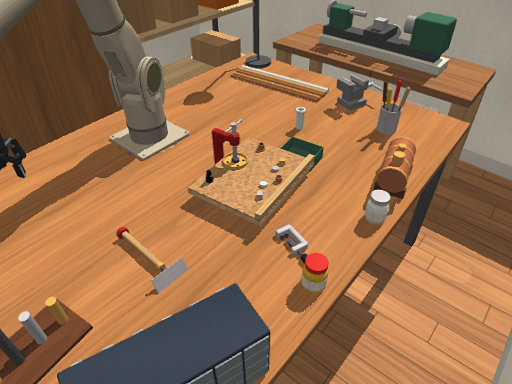

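View pics/side0.png

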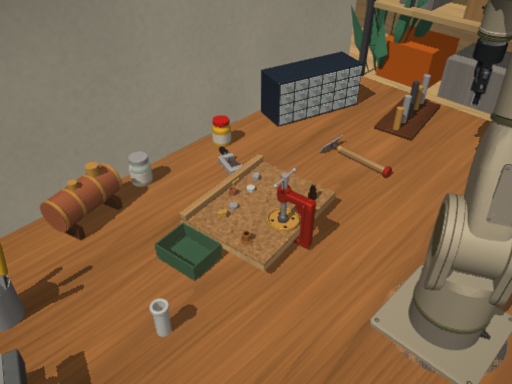

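View pics/wrist0.png

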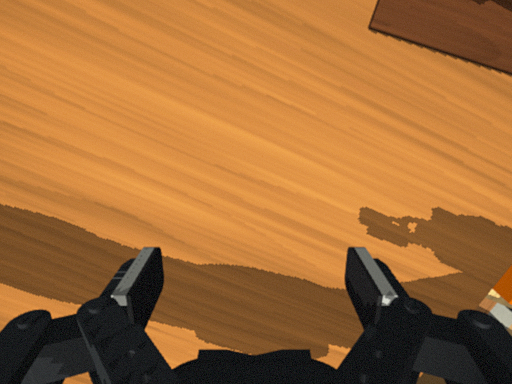

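Scene view: rake knob at about (122,233), blade about (170,275); board corners about (190,190), (258,217), (320,158), tin at (302,153), clamp (225,150). Side view: rake (330,145)–(388,171), tin (188,250), chimney (161,317). Now for coarse positions.

Run:
```python
from h import *
import pickle
np.set_printoptions(precision=4,suppress=True)
s=pickle.load(open('scene0.pkl','rb'));d=pickle.load(open('side0.pkl','rb'))
print('scene knob, handle, blade TL,blade..',*pts(s,[(122,232),(140,250),(170,275),(300,118)]))
print('board cor near-right, far right, far left fence top',onplane(s,[(191,187),(258,214)],.055), onplane(s,[(260,215),(322,157)],.075))
print('side',*pts(d,[(388,172),(365,160),(332,146),(188,250)]))
def up(s,box,k,n):
    x0,y0,x1,y1=box
    cv2.imwrite('pics/'+n+'.png',cv2.resize(s['img'][y0:y1,x0:x1,::-1],None,fx=k,fy=k,interpolation=cv2.INTER_CUBIC))
up(s,(180,110,340,230),5,'scene_b');up(d,(150,140,350,280),4,'side_b')
```

```text
scene knob, handle, blade TL,blade.. [ 0.3863 -0.3846  0.026 ] [ 0.4808 -0.3912  0.0258] [ 0.6014 -0.3881  0.017 ] [0.4324 0.4223 0.0539]
board cor near-right, far right, far left fence top [[ 0.4184 -0.1432  0.055 ]
 [ 0.6553 -0.1004  0.055 ]] [[ 0.6754 -0.1154  0.075 ]
 [ 0.6577  0.2282  0.075 ]]
side [ 0.3726 -0.3753  0.0265] [ 0.4593 -0.381   0.0264] [ 0.588  -0.3808  0.0211] [0.5685 0.25   0.0039]
```

View pics/scene_b.png

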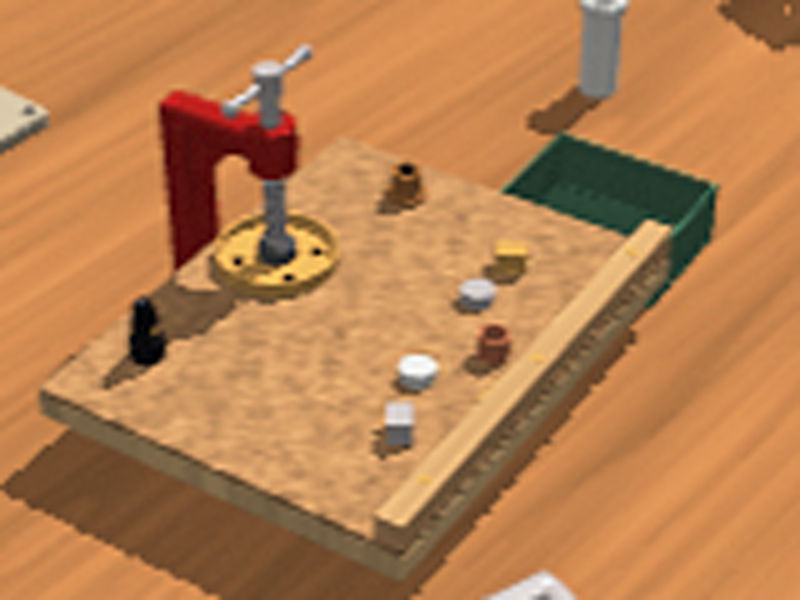

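View pics/side_b.png

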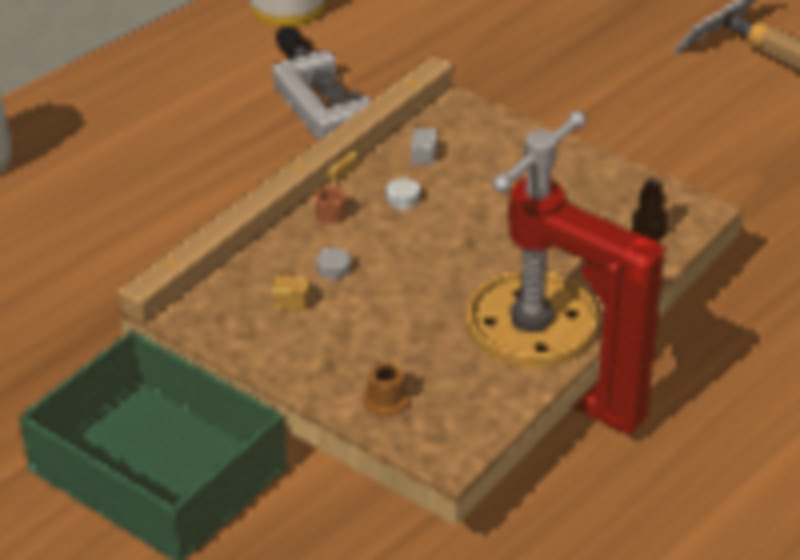

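Run:
```python
from h import *
import pickle
D=-np.pi/2
def go(p,o):
    arm.move_pose(p,o);arm.pause(.2)
def sn(n):
    s=snapshot('wrist');pickle.dump(s,open(n+'.pkl','wb'));save(s,n)
go([0.45,-0.33,0.42],[D,0,D]); sn('w1')
arm.move_linear([0.38,-0.36,0.36],v=.2);arm.pause(.2);sn('w2')
st=readout.get_state();print(st['time'],st['qpos'],st['position'],st['orientation'],st['ft_force'])
```

```text
2.4583 [ 0.81116254  0.14775223 -0.15478867  1.78142171  0.02405441  1.21315559
 -0.91972962] [ 0.38093416 -0.35960185  0.36062697] [-1.56982587e+00 -5.42065564e-04 -1.56936670e+00] [-1.02513012 -0.03509056 -0.1233621 ]
```

View pics/w1.png

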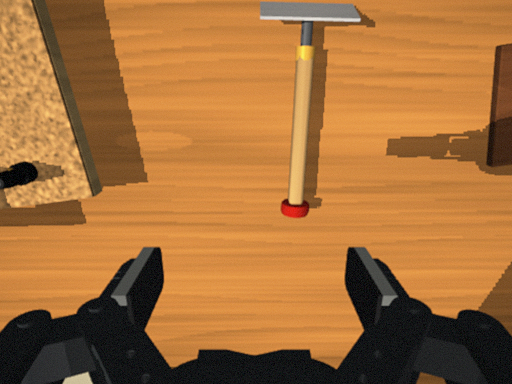

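View pics/w2.png

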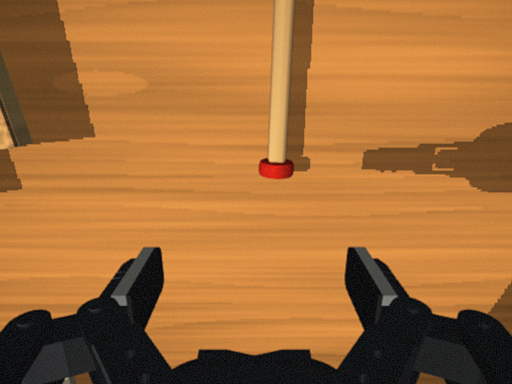

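```bash
cat >> h.py <<'E'
def cloud(s,y0=0,y1=384):
    v,u=np.mgrid[y0:y1,0:512];uv=np.c_[u.ravel(),v.ravel()]
    P=pts(s,uv).reshape(y1-y0,512,3);return P
E
python3 - <<'E'
from h import *
import pickle
np.set_printoptions(precision=4,suppress=True)
W=[pickle.load(open(n+'.pkl','rb')) for n in('w1','w2')]
for s in W:
    P=cloud(s,0,235);im=s['img'][:235].astype(int)
    red=(im[...,0]>130)&(im[...,1]<60)&(im[...,2]<60);red[:,:240]=0;red[:,340:]=0
    n,l,stt,c=cv2.connectedComponentsWithStats(red.astype(np.uint8));k=1+stt[1:,4].argmax()
    Q=P[l==k];print('knob px',c[k],stt[k],'range',Q.min(0),Q.max(0))
    h=(P[...,2]>.014);h[:,:235]=0;h[:,380:]=0;h&=(l!=k)
    for x in np.arange(.36,.62,.02):
        m=h&(abs(P[...,0]-x)<.004)
        if m.sum()>5: q=P[m];print(x.round(3),m.sum(),'y',q[:,1].min(),q[:,1].max(),'mid',(q[:,1].min()+q[:,1].max())/2,'z',np.median(q[:,2]),q[:,2].max())
    print('desk z',np.median(P[100:150,330:370,2]))
# two-view triangulation of knob rear
def tri(a,ua,b,ub):
    A=[];y=[]
    for s,u in((a,ua),(b,ub)):
        d=rays(s,[u])[0];d/=np.linalg.norm(d);M=np.eye(3)-np.outer(d,d);A.append(M);y.append(M@s['position'])
    return np.linalg.lstsq(np.vstack(A),np.hstack(y),rcond=None)[0]
c=[]
for s in W:
    im=s['img'][:235].astype(int);red=((im[...,0]>130)&(im[...,1]<60)&(im[...,2]<60)).astype(np.uint8);red[:,:240]=0;red[:,340:]=0
    v,u=np.nonzero(red);c.append((u.mean(),v.mean()))
print('tri knob',tri(W[0],c[0],W[1],c[1]))
E
```

```text
knob px [293.0996 210.722 ] [281 204  25  13 241] range [ 0.3731 -0.3939  0.023 ] [ 0.5317 -0.3313  0.3903]
0.38 26 y -0.39863546034291897 -0.3638563319985624 mid -0.3812458961707407 z 0.02810510944656261 0.03390196094553993
0.4 95 y -0.3911547895833232 -0.3730638356310364 mid -0.38210931260717984 z 0.02918120337618868 0.031320302763132246
0.42 102 y -0.39164776824241365 -0.373552620133765 mid -0.3826001941880893 z 0.02915847302325253 0.030811854257626003
0.44 103 y -0.3919343259533835 -0.3740985713622042 mid -0.38301644865779383 z 0.029152539192470628 0.031454944173121
0.46 110 y -0.3917523433615811 -0.3744953954604167 mid -0.3831238694109989 z 0.02880830390271341 0.03091234818201727
0.48 117 y -0.39317303951327537 -0.37505467418929544 mid -0.3841138568512854 z 0.028861837220429454 0.03070161944218941
0.5 128 y -0.3934223072858805 -0.3754907602091996 mid -0.3844565337475401 z 0.028721298805454043 0.03106796677407242
0.52 124 y -0.39447001081942734 -0.37603542991246164 mid -0.3852527203659445 z 0.028729906554494117 0.03132920533820349
0.54 143 y -0.3945107800957255 -0.376479759686007
[... 873 characters left out ...]
 z 0.02893151035602326 0.03143493673180936
0.44 179 y -0.3920031413922023 -0.37419419250622205 mid -0.3830986669492122 z 0.028977171259119583 0.031195319270380495
0.46 328 y -0.392164872056827 -0.3594732942165461 mid -0.37581908313668655 z 0.030114191343229624 0.33144097105377074
0.48 204 y -0.3931321612337116 -0.3752329135601458 mid -0.3841825373969287 z 0.028796759722618304 0.03087675604941581
0.5 208 y -0.3934139301171364 -0.37568948512705613 mid -0.38455170762209623 z 0.028803130770720775 0.03177270435725732
0.52 231 y -0.3942122964417371 -0.3761889142904837 mid -0.3852006053661104 z 0.028622363927453154 0.030914607579775155
desk z 0.0016027317706930888
tri knob [ 0.3796 -0.3792  0.0312]
```

Run:
```python
from h import *
import pickle
D=-np.pi/2
def sn(n):
    s=snapshot('wrist');pickle.dump(s,open(n+'.pkl','wb'));save(s,n)
for i,(p) in enumerate([[0.52,0.11,0.46],[0.52,-0.05,0.46]]):
    arm.move_pose(p,[D,0,0]);arm.pause(.2);sn('b%d'%(i+1))
st=readout.get_state();print(st['time'],st['qpos'],st['position'],st['orientation'],st['ft_force'])
```

```text
5.4583 [ 0.65090069  0.13532401 -0.70219187  1.6129525   0.08805902  1.42552699
 -0.0575517 ] [ 0.52007003 -0.04886506  0.460045  ] [-1.57067235e+00 -9.09295837e-05  1.98548710e-03] [-0.34864542  0.4795592  -0.98334886]
```

View pics/b1.png

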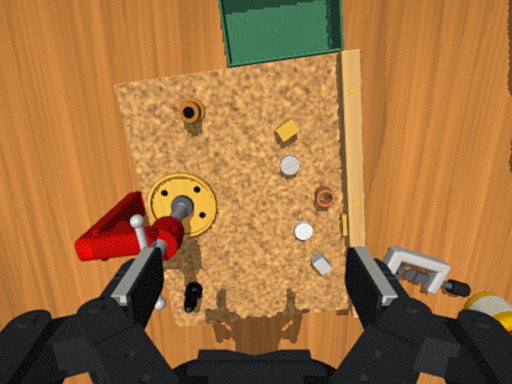

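View pics/b2.png

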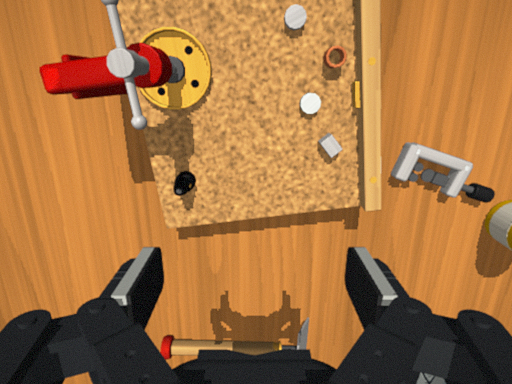

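b1/b2 show the whole board: fence strip at columns 343–380, six offcuts (b1: gold (287,130), Al (290,166), copper (324,197), strip (345,224), steel disc (303,231), steel square (320,263)); tin at top (282,25). Fit fence and board.

Run:
```python
from h import *
import pickle
np.set_printoptions(precision=4,suppress=True)
def tri(a,ua,b,ub):
    A=[];y=[]
    for s,u in((a,ua),(b,ub)):
        d=rays(s,[u])[0];d/=np.linalg.norm(d);M=np.eye(3)-np.outer(d,d);A.append(M);y.append(M@s['position'])
    return np.linalg.lstsq(np.vstack(A),np.hstack(y),rcond=None)[0]
B=[pickle.load(open(n+'.pkl','rb')) for n in('b1','b2')]
for s in B:
    P=cloud(s,0,384)
    m=(P[...,2]>.068)&(P[...,2]<.084)&(P[...,0]>.6)&(P[...,0]<.72)&(P[...,1]>-.2)&(P[...,1]<.28)
    m[245:,300:]&=False
    Q=P[m];print('fence top z',np.median(Q[:,2]),'y',Q[:,1].min(),Q[:,1].max())
    xs=[];ys=[];xf=[]
    for y in np.arange(Q[:,1].min()+.02,Q[:,1].max()-.02,.01):
        q=Q[abs(Q[:,1]-y)<.004]
        if len(q)>10: ys.append(y);xs.append(np.percentile(q[:,0],1));xf.append(np.percentile(q[:,0],99))
    a=np.polyfit(ys,xs,1);b=np.polyfit(ys,xf,1);print('near face x=',a,'far',b,'res',np.std(np.polyval(a,ys)-xs),'thick',np.polyval(b,.05)-np.polyval(a,.05))
    c=(P[...,2]>.045)&(P[...,2]<.064)&(P[...,0]>.38)&(P[...,0]<.66)&(P[...,1]>-.2)&(P[...,1]<.28);c[245:]=0
    C=P[c];print('cork z',np.median(C[:,2]))
    for x in (.45,.5,.55,.6,.63):
        q=C[abs(C[:,0]-x)<.004];print(x,q[:,1].min(),q[:,1].max(),end=';')
    print()
print('tri copper',tri(B[0],(324,197),B[1],(336,57)),'steel sq',tri(B[0],(320,263),B[1],(330,146)),'disc',tri(B[0],(303.5,231),B[1],(310.5,104)))
s=B[0]
for n,u,z in [('gold',(287,130),.07),('al',(290,166),.065),('cu',(324,197),.073),('strip',(345,224),.067),('disc',(303,231),.065),('sq',(320,263),.07)]: print(n,onplane(s,[u],z)[0])
# tin rim
P=cloud(s,0,70);im=s['img'][:70].astype(int);g=(im[...,1]>im[...,0]+15)&(im[...,1]>im[...,2])&(P[...,2]>.04)&(P[...,2]<.056)
print('tin rim',P[g].min(0),P[g].max(0))
print('right end corner', onplane(B[1],[(358,206),(178,226)],.055),onplane(B[1],[(366,211),(381,210)],.075),'left',onplane(B[0],[(343,51),(359,50)],.075),onplane(B[0],[(335,54),(116,85)],.055))
```

```text
fence top z 0.07619441782564584 y -0.006581830582689213 0.22145299785364686
near face x= [-0.0419  0.6242] far [-0.1305  0.658 ] res 0.00857113983788583 thick 0.029382732965223868
cork z 0.05661133365390286
0.45 -0.015400689959533032 0.1967050725085614;0.5 -0.01575970168472146 0.20832356593199158;0.55 -0.015572901166894582 0.2144195099294452;0.6 -0.01572457319666276 0.22174467250744231;0.63 -0.015617327805212411 0.09702427130743088;
fence top z 0.07597466413907494 y -0.117670844234878 0.10885818052446947
near face x= [-0.166   0.6261] far [-0.1321  0.6583] res 0.01612098316233639 thick 0.0339037882294676
cork z 0.056541419462143666
0.45 -0.14535783416168638 0.11130699011809311;0.5 -0.13885291504249583 0.1113208460919412;0.55 -0.13175439729831023 0.11160446494040763;0.6 -0.1255318371930434 0.11144673955849457;0.63 -0.12144208729552422 0.10036144557877774;
tri copper [0.6064 0.0556 0.0692] steel sq [ 0.6093 -0.0408  0.0616] disc [0.5842 0.007  0.0628]
gold [0.5582 0.1367 0.07  ]
al [0.5636 0.0934 0.065 ]
cu [0.6047 0.0571 0.073 ]
strip [0.6349 0.0188 0.067 ]
disc [0.583  0.0081 0.065 ]
sq [ 0.6065 -0.0354  0.07  ]
tin rim [0.4838 0.2051 0.04  ] [0.6182 0.2715 0.0515]
right end corner [[ 0.6534 -0.1192  0.055 ]
 [ 0.4225 -0.1478  0.055 ]] [[ 0.6567 -0.1176  0.075 ]
 [ 0.6747 -0.1162  0.075 ]] left [[0.6128 0.2184 0.075 ]
 [0.6292 0.2194 0.075 ]] [[0.6095 0.217  0.055 ]
 [0.3657 0.1851 0.055 ]]
```

Run:
```python
from h import *
import pickle
np.set_printoptions(precision=4,suppress=True)
B=[pickle.load(open(n+'.pkl','rb')) for n in('b1','b2')]
for s in B:
    P=cloud(s,0,245);d=P[...,0]-(.638-.131*P[...,1])
    m=(P[...,2]>.069)&(P[...,2]<.084)&(abs(d-.01)<.017)&(P[...,1]>-.12)&(P[...,1]<.22);Q=P[m]
    ys=np.arange(Q[:,1].min()+.01,Q[:,1].max()-.01,.008);n=[];f_=[]
    for y in ys:
        q=Q[abs(Q[:,1]-y)<.004];n.append(q[:,0].min());f_.append(q[:,0].max())
    for nm,v in(('near',n),('far',f_)):
        a=np.polyfit(ys,v,1);r=np.polyval(a,ys)-v;k=abs(r)<.003;a=np.polyfit(ys[k],np.array(v)[k],1);print(nm,a,k.mean(),np.std(r[k]))
th=.131;bx=np.array([np.cos(th),np.sin(th)]);by=np.array([-np.sin(th),np.cos(th)])
p=np.array([.638,0]);ff=p@bx;print('fence face bx',ff)
for s in B:
    P=cloud(s,0,245);c=(P[...,2]>.05)&(P[...,2]<.064);Q=P[c];xb=Q[:,:2]@bx;yb=Q[:,:2]@by
    for x in(ff-.15,ff-.1,ff-.05): 
        k=abs(xb-x)<.004;k&=(abs(Q[:,1])<.26);print(yb[k].min(),yb[k].max())
    P=cloud(s,0,245);c=(P[...,2]>.061)&(P[...,2]<.076);Q=P[c];xb=Q[:,:2]@bx-ff;yb=Q[:,:2]@by
    k=(xb>-.12)&(xb<-.008)&(yb>-.1)&(yb<.28)
    H,_,_=np.histogram2d(xb[k]*1e3,yb[k]*1e3,bins=[np.arange(-120,5,10),np.arange(-100,300,10)])
    print('items yb range',yb[k].min(),yb[k].max(),'xb min',xb[k].min())
```

```text
near [-0.1168  0.6361] 0.9615384615384616 0.0012861873297926418
far [-0.1303  0.6584] 1.0 0.00045806258351873
near [-0.1332  0.638 ] 0.8846153846153846 0.0007804235131204188
far [-0.1305  0.6587] 1.0 0.0004310066716001134
fence face bx 0.6325334653126101
-0.0794724614905907 0.13668186753091474
-0.08605091867142306 0.14040006503357372
-0.09260045620972257 0.14054041623528607
items yb range -0.07916130599362271 0.07441443528867349 xb min -0.07453615815084746
-0.20322296412429225 0.0488568617813474
-0.2027885075189231 0.042594887629018155
-0.2023415582710869 0.03583850590168063
items yb range -0.07932526944072671 0.03174546685228714 xb min -0.07360698788821463
```

```bash
cat >> h.py <<'E'
D=-np.pi/2
LEAN=np.radians(20)
T0=R.from_euler('xyz',[D,0,D]).as_matrix()
TT=R.from_euler('y',-LEAN).as_matrix()@T0
GO=np.array([0,0,.007])      # grasp point in rake frame rel. grip
EO=np.array([.09,0,-.017])   # edge in rake frame rel. grip
def rakeR(psi,p): return R.from_euler('z',psi).as_matrix()@R.from_euler('y',p).as_matrix()
def tcp_from_grip(g,psi,p,tt=None):
    Rr=rakeR(psi,p);Rt=Rr@(TT if tt is None else tt)
    return np.array(g)+Rr@GO-Rt@[0,.155,0],R.from_matrix(Rt).as_euler('xyz')
def tcp_from_edge(e,psi,p):
    return tcp_from_grip(np.array(e)-rakeR(psi,p)@EO,psi,p)
TH=.1304;BX=np.array([np.cos(TH),np.sin(TH)]);BY=np.array([-np.sin(TH),np.cos(TH)])
FF=np.array([.6383,0])@BX   # fence face, along BX
YR,YL=-.2025,.139           # board ends along BY
def bxy(dx,y): return (FF-dx)*BX+y*BY   # dx from fence towards robot, y along BY
def st():
    s=readout.get_state();return s
E
python3 - <<'E'
from h import *
np.set_printoptions(precision=4,suppress=True)
G=np.array([.515,-.3847,.018]);psi=-.0255
p,o=tcp_from_grip(G,psi,0);Rt=rakeR(psi,0)@TT
print(p,o,Rt@[0,1,0])
pre=p-Rt@[0,.10,0]
print(ik(pre,o),ik(p,o))
ps=1.5708+TH
for y in(-.161,0,.14):
    e=np.r_[bxy(.052,y),.06];q,oo=tcp_from_edge(e,ps,np.pi/6);print(q,oo,ik(q,oo))
E
```

```text
[ 0.462  -0.3833  0.1707] [-1.2217 -0.     -1.5963] [ 0.3419 -0.0087 -0.9397]
[ 1.0733  0.2973 -0.4093  1.8608 -0.1455  0.7359 -0.8052] [ 0.9956  0.4798 -0.3812  1.8508 -0.0691  0.5614 -0.8645]
[ 0.602  -0.1228  0.2784] [-1.7453  0.      0.1304] [ 0.5708  0.4656 -0.6237  1.6375  0.4858  1.1405 -0.0784]
[0.581  0.0368 0.2784] [-1.7453  0.      0.1304] [ 0.3892  0.4379 -0.7184  1.7002  0.4959  1.1788 -0.3644]
[0.5628 0.1756 0.2784] [-1.7453  0.      0.1304] [ 0.1973  0.494  -0.7962  1.6585  0.5353  1.2491 -0.6228]
```

Run:
```python
from h import *
import pickle
np.set_printoptions(precision=4,suppress=True)
G=np.array([.515,-.3847,.018]);psi=-.0255
p,o=tcp_from_grip(G,psi,0);Rt=rakeR(psi,0)@TT
arm.move_pose(p-Rt@[0,.10,0],o)
print('base',st()['ft_force'])
hit=arm.move_linear(p,v=.12,stop_force=6);print('hit',hit,st()['position'],p)
if not hit:
    close_gripper(100);arm.pause(.2)
    s=st();print(s['gripper_width'],s['ft_force'],s['time'])
    sn=snapshot('wrist');save(sn,'g1');pickle.dump(sn,open('g1.pkl','wb'))
```

```text
base [-0.6773  0.7629 -0.3876]
hit False [ 0.4621 -0.3836  0.1714] [ 0.462  -0.3833  0.1707]
0.016019899031860456 [-2.1275  0.2834  4.9148] 8.7083
```

View pics/g1.png

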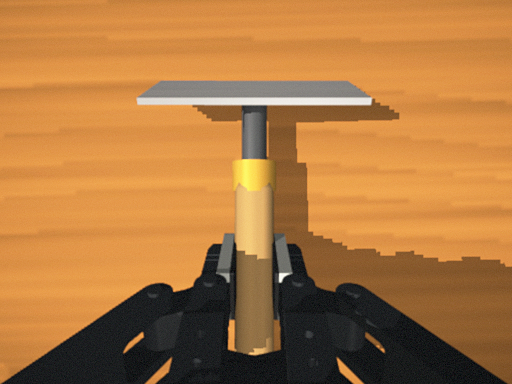

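Run:
```python
from h import *
import pickle
np.set_printoptions(precision=4,suppress=True)
p=st()['position']
arm.move_linear(p+[0,0,.16],v=.2)
ps=np.pi/2+TH
q,o=tcp_from_edge(np.r_[bxy(.055,-.32),.17],ps,np.pi/6)
arm.move_pose(q,o);arm.pause(.2)
q,o=tcp_from_edge(np.r_[bxy(.056,-.163),.085],ps,np.pi/6)
arm.move_linear(q,o,v=.15);arm.pause(.3)
s=st();print(s['time'],s['position'],q,s['orientation'],o,s['ft_force'],s['gripper_width'])
for n in('wrist','scene','side'):
    sn=snapshot(n);save(sn,n+'h1');pickle.dump(sn,open(n+'h1.pkl','wb'))
    if n!='wrist':
        b=(170,90,340,230) if n=='scene' else (150,110,350,270)
        cv2.imwrite('pics/%sh1z.png'%n,cv2.resize(sn['img'][b[1]:b[3],b[0]:b[2],::-1],None,fx=4,fy=4,interpolation=cv2.INTER_CUBIC))
```

```text
12.5833 [ 0.5983 -0.1256  0.3035] [ 0.5983 -0.1253  0.3034] [-1.7454 -0.0002  0.1299] [-1.7453  0.      0.1304] [-0.6346  0.4274 -1.3376] 0.01588144197047273
```

View pics/wristh1.png

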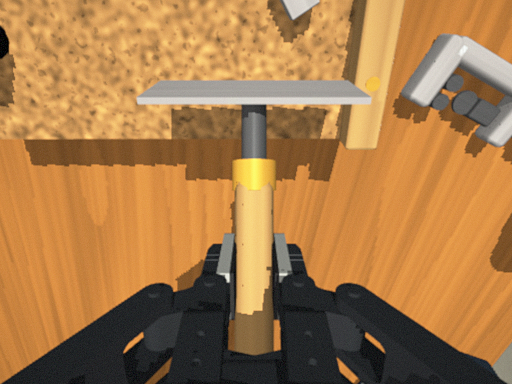

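View pics/sceneh1z.png

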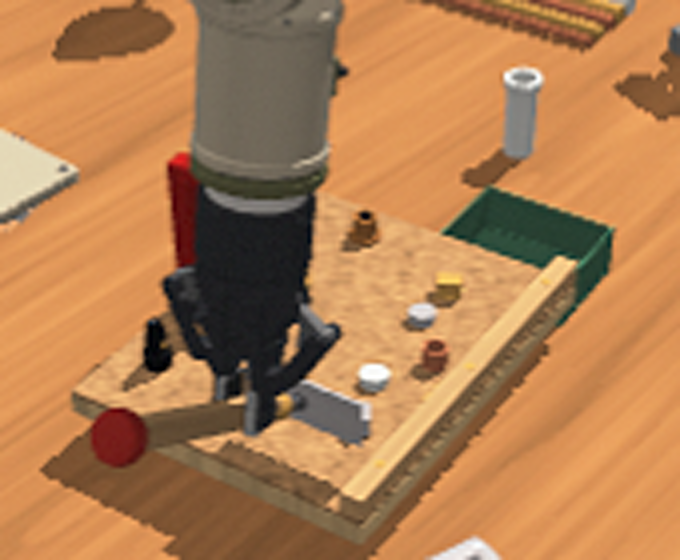

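View pics/sideh1z.png

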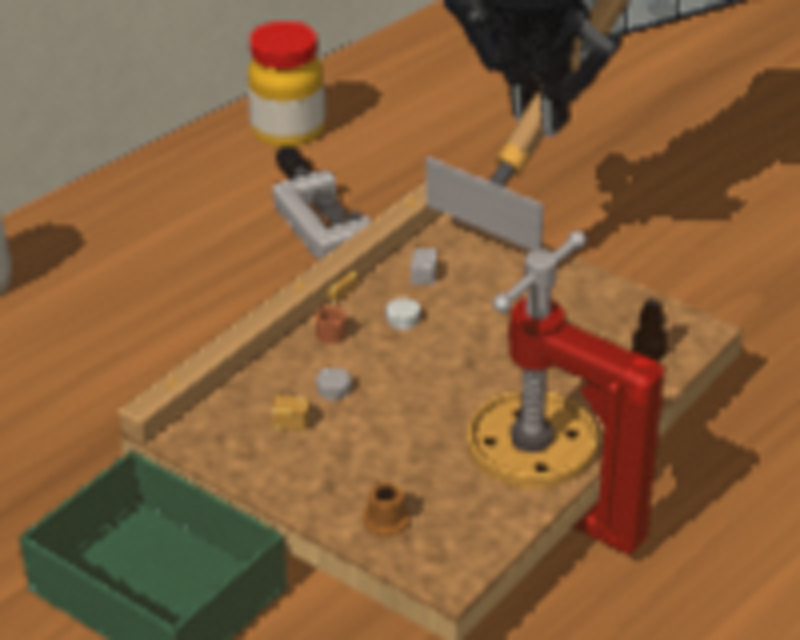

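The blade looks nearly identical to its position when lying in the wrist view (rows 81–103), so no slip. Check uprightness/yaw from the side view's depth.

Run:
```python
from h import *
import pickle
np.set_printoptions(precision=4,suppress=True)
s=pickle.load(open('sideh1.pkl','rb'));P=cloud(s)
e=np.r_[bxy(.056,-.163),.085]
xb=P[...,:2]@BX-FF;yb=P[...,:2]@BY
m=(abs(yb+.163)<.015)&(P[...,2]>.083)&(P[...,2]<.14)&(xb>-.12)&(xb<0)
m=cv2.erode(m.astype(np.uint8),np.ones((3,3)))>0
Q=np.c_[xb[m],yb[m],P[m][:,2]];print(m.sum(),Q.min(0),Q.max(0),Q.mean(0))
A=np.c_[Q[:,0],Q[:,2],np.ones(len(Q))];c,*_=np.linalg.lstsq(A,Q[:,1],rcond=None);print('dyb/dxb, dyb/dz',c)
s=pickle.load(open('wristh1.pkl','rb'));P=cloud(s,70,115)
xb=P[...,:2]@BX-FF;yb=P[...,:2]@BY
m=(P[...,2]>.10)&(P[...,2]<.15);m[:,:130]=0;m[:,380:]=0
Q=np.c_[xb[m],yb[m],P[m][:,2]];print('wrist',Q.min(0),Q.max(0),np.median(Q,0))
for lo,hi in((.12,.13),(.11,.12),(.09,.1)):
    k=(Q[:,2]>lo)&(Q[:,2]<hi);print(lo,k.sum(),Q[k].mean(0) if k.sum() else '')
t=m&(P[...,2]>.12)
Q=np.c_[xb[t],yb[t],P[t][:,2]];L=Q[Q[:,0]<-.08].mean(0);Rr=Q[Q[:,0]>-.03].mean(0);print('top ends',L,Rr)
```

```text
243 [-0.1024 -0.1648  0.0889] [-0.0097 -0.1559  0.1257] [-0.0573 -0.1603  0.1056]
dyb/dxb, dyb/dz [-0.0027  0.0402 -0.1648]
wrist [-0.1055 -0.1703  0.1   ] [-0.0052 -0.1586  0.1258] [-0.0554 -0.1593  0.1197]
0.12 2135 [-0.0554 -0.1603  0.1233]
0.11 1313 [-0.0551 -0.1606  0.1148]
0.09 0 
top ends [-0.0926 -0.1603  0.1234] [-0.0177 -0.1603  0.1233]
```

```bash
cat >> h.py <<'E'
PS=np.pi/2+TH
PI=.507
def bf(base,n=5):
    F=np.mean([readout.get_state()['ft_force'] if i==0 else (arm.pause(.01),readout.get_state()['ft_force'])[1] for i in range(n)],0)-base
    return np.array([F[:2]@BX,F[:2]@BY,F[2]])
E
python3 - <<'E'
from h import *
np.set_printoptions(precision=3,suppress=True)
q,o=tcp_from_edge(np.r_[bxy(.056,-.163),.066],PS,PI)
arm.move_linear(q,o,v=.05);arm.pause(.3)
fs=[]
for i in range(15): fs.append(st()['ft_force']);arm.pause(.02)
base=np.mean(fs,0);print('base',base,'sd',np.std(fs,0));np.save('base.npy',base)
q,o=tcp_from_edge(np.r_[bxy(.056,-.163),.048],PS,PI)
hit=arm.move_linear(q,o,v=.012,stop_force=2.0)
print(hit,bf(base),'z edge est',.048+st()['position'][2]-q[2],st()['time'])
arm.pause(.15);print(bf(base),st()['position'])
E
```

```text
base [ 0.03   0.073 -1.875] sd [0.372 0.338 0.46 ]
True [ 0.96  -1.265  5.759] z edge est 0.057219441283459904 14.6917
[ 1.368 -2.071  7.037] [ 0.599 -0.129  0.275]
```

Run:
```python
from h import *
np.set_printoptions(precision=4,suppress=True)
base=np.load('base.npy')
q,o=tcp_from_edge(np.r_[bxy(.056,-.163),.048],PS,PI)
for dz in(.0003,.0003):
    p=st()['position'].copy();p[:2]=q[:2];p[2]+=dz
    arm.move_linear(p,o,v=.01);arm.pause(.15);print(p,st()['position'],bf(base,10),p[2]-q[2]+.048,st()['time'])
```

```text
[ 0.5987 -0.1289  0.2752] [ 0.5987 -0.129   0.2752] [ 0.6695 -1.6123  4.3224] 0.057479484244664716 15.35
[ 0.5987 -0.1289  0.2755] [ 0.5986 -0.1288  0.2754] [ 0.5628 -1.008   2.6262] 0.05776896569309571 15.825
```

Run:
```python
from h import *
np.set_printoptions(precision=4,suppress=True)
base=np.load('base.npy')
q,o=tcp_from_edge(np.r_[bxy(.044,-.163),.0577],PS,PI)
print(bf(base))
hit=arm.move_linear(q,o,v=.01,stop_force=3.0)
print(hit,bf(base,3));arm.pause(.1)
p=st()['position'];print(bf(base,10),'dx',.044+(q-p)[:2]@BX,p[2]-q[2]+.0577,st()['time'])
sn=snapshot('wrist');save(sn,'f1')
```

```text
[ 0.5612 -0.9074  2.4775]
True [-0.2397 -0.7908  5.5005]
[ 1.0363 -1.306   5.7584] dx 0.04921784824635015 0.057235986482906814 16.8
```

View pics/f1.png

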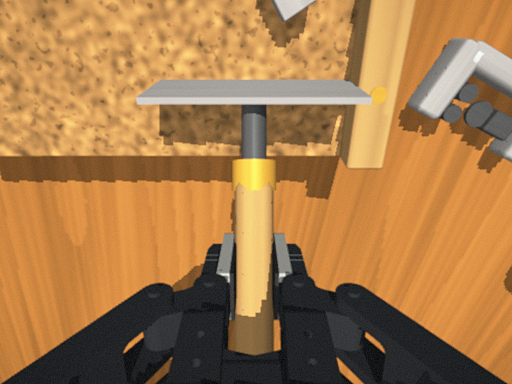

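```bash
cat >> h.py <<'E'
import json
def step(S,base,v=.03,settle=.06,n=5):
    q,o=tcp_from_edge(np.r_[bxy(S['dx'],S['y']),S['z']],PS,PI)
    arm.move_linear(q,o,v=v);arm.pause(settle)
    F=bf(base,n);p=st()['position']
    return F,p-q
E
python3 - <<'E'
from h import *
np.set_printoptions(precision=4,suppress=True)
base=np.load('base.npy')
S=dict(dx=.0490,y=-.163,z=.0578)
for i in range(7):
    F,e=step(S,base,v=.01);print(S,F,np.array([e[:2]@BX,e[:2]@BY,e[2]]),round(st()['time'],2))
    if F[0]<-3: break
    S['z']+=np.clip((F[2]-3)/6000*.6,-.0004,.0006);S['dx']-=.0008
json.dump(S,open('S.json','w'))
E
```

```text
{'dx': 0.049, 'y': -0.163, 'z': 0.0578} [-1.4219 -0.3797  3.0927] [-0.0002  0.     -0.0003] 17.21
{'dx': 0.0482, 'y': -0.163, 'z': np.float64(0.0578092715149113)} [-4.7942 -1.2063  3.8929] [-0.0005 -0.0002 -0.0003] 17.55
```

```bash
cat > sweep.py <<'E'
from h import *
import sys
np.set_printoptions(precision=2,suppress=True)
base=np.load('base.npy');S=json.load(open('S.json'))
yend=float(sys.argv[1]);dy=float(sys.argv[2]);v=float(sys.argv[3])
bad=0
while S['y']<yend-1e-6:
    S['y']=min(S['y']+dy,yend)
    F,e=step(S,base,v=v,settle=.03,n=5)
    print(round(S['y'],4),round(S['dx']*1e3,2),round(S['z']*1e3,2),F,round(st()['time'],2))
    if abs(F).max()>14: print('ABORT');break
    S['z']+=float(np.clip((F[2]-3)/6000*.5,-.0004,.0006))
    S['dx']+=float(np.clip((-F[0]-2.8)/4000*.5,-.0004,.0006))
json.dump(S,open('S.json','w'))
sn=snapshot('wrist');save(sn,sys.argv[4])
sn=snapshot('side');cv2.imwrite('pics/%s_s.png'%sys.argv[4],cv2.resize(sn['img'][130:290,140:350,::-1],None,fx=3.5,fy=3.5,interpolation=cv2.INTER_CUBIC))
E
python3 - <<'E'
import json
S=json.load(open('S.json'));S['dx']=.0485;S['z']=.0578;json.dump(S,open('S.json','w'))
E
python3 sweep.py -0.103 0.01 0.025 s1
```

```text
-0.153 48.5 57.8 [-4.66 -3.    5.  ] 18.17
-0.143 48.73 57.97 [-4.4  -3.08  3.11] 18.78
-0.133 48.93 57.98 [-4.56 -1.9   2.99] 19.4
-0.123 49.15 57.97 [-3.54 -0.88  0.78] 20.02
-0.113 49.24 57.79 [-3.53 -0.71  1.52] 20.63
-0.103 49.34 57.67 [-3.7  -1.59  2.29] 21.25
```

View pics/s1.png

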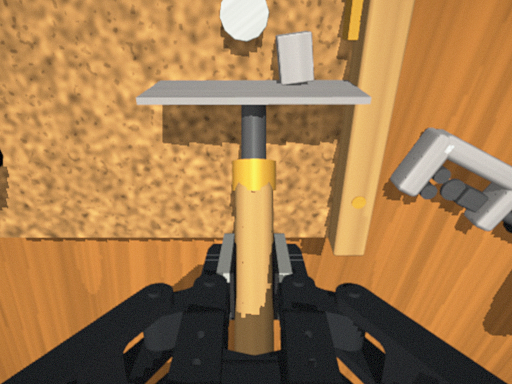

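View pics/s1_s.png

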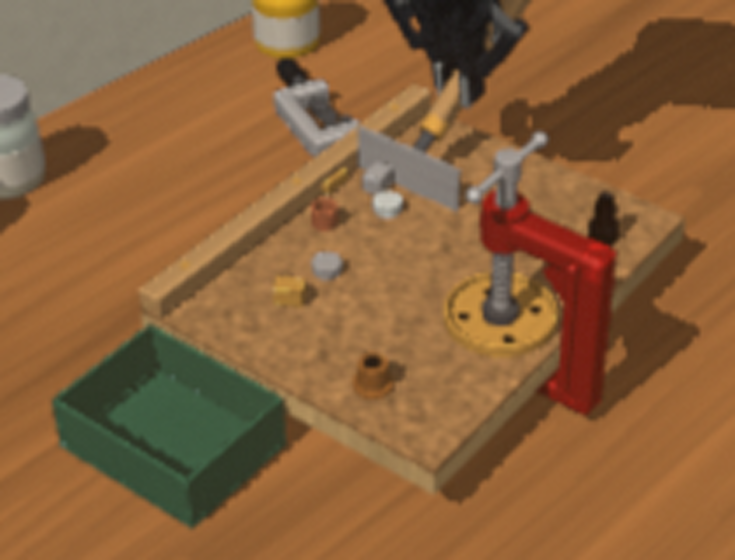

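```bash
sed -i 's/F\[2\]-3)/F[2]-4)/; s/-F\[0\]-2.8/-F[0]-3/' sweep.py; python3 sweep.py -0.023 0.01 0.025 s2
```

```text
-0.093 49.45 57.61 [-2.39 -1.43  2.34] 21.97
-0.083 49.37 57.47 [-3.24 -3.39  4.22] 22.58
-0.073 49.4 57.49 [-3.34 -3.16  4.85] 23.2
-0.063 49.44 57.56 [-2.11 -2.92  4.22] 23.82
-0.053 49.33 57.58 [-3.35 -3.7   5.07] 24.43
-0.043 49.38 57.66 [-2.26 -2.42  3.89] 25.05
-0.033 49.29 57.66 [-3.49 -3.54  4.29] 25.67
-0.023 49.35 57.68 [-3.11 -3.01  4.16] 26.28
```

View pics/s2.png

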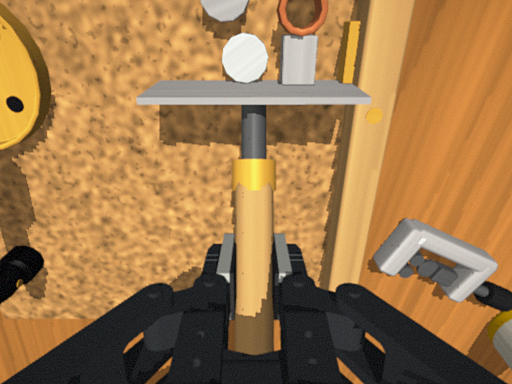

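View pics/s2_s.png

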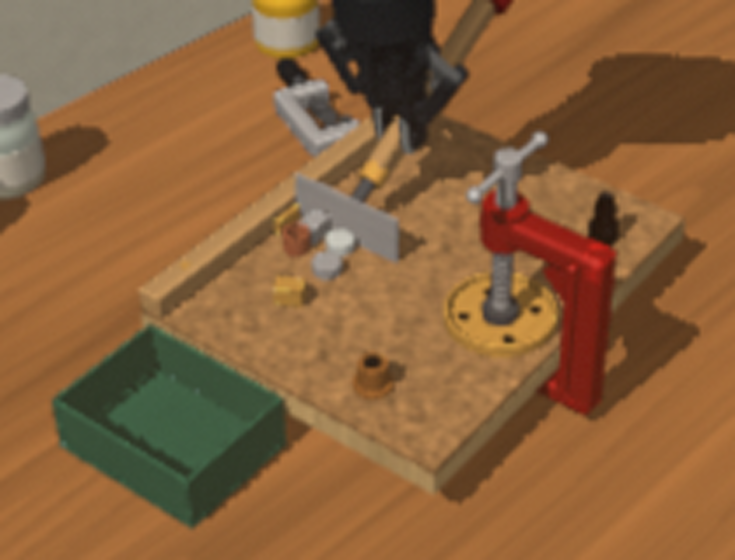

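Good: five pieces ahead of the blade, strip at the fence, nothing slipping by. Continue.

```bash
python3 sweep.py 0.067 0.01 0.025 s3
```

```text
-0.013 49.36 57.69 [-3.25 -3.4   4.1 ] 27.0
-0.003 49.39 57.7 [-3.42 -2.85  3.77] 27.62
0.007 49.44 57.68 [-2.7  -3.16  3.54] 28.23
0.017 49.41 57.64 [-3.56 -3.95  4.6 ] 28.85
0.027 49.48 57.69 [-2.44 -2.35  3.35] 29.47
0.037 49.41 57.64 [-3.12 -3.46  4.31] 30.08
0.047 49.42 57.66 [-3.31 -3.98  4.16] 30.7
0.057 49.46 57.68 [-2.88 -3.83  3.84] 31.32
0.067 49.45 57.66 [-2.81 -3.62  4.36] 31.93
```

View pics/s3.png

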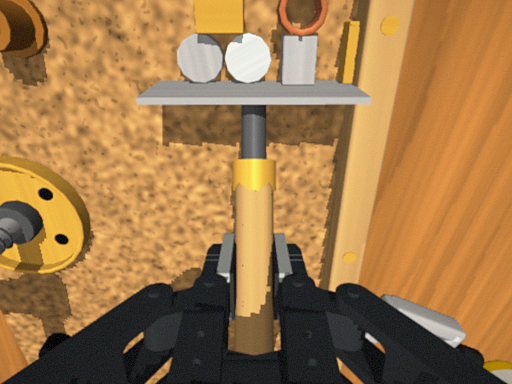

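View pics/s3_s.png

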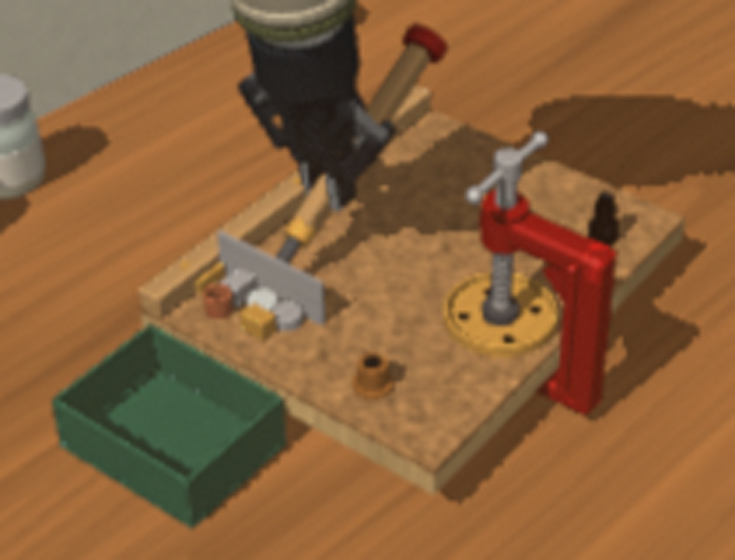

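```bash
python3 sweep.py 0.129 0.0104 0.025 s4
```

```text
0.0774 49.42 57.69 [-3.2  -3.99  4.18] 32.67
0.0878 49.45 57.71 [-3.07 -3.15  3.73] 33.3
0.0982 49.46 57.69 [-3.29 -4.    3.98] 33.93
0.1086 49.49 57.69 [-2.45 -1.98  2.99] 34.57
0.119 49.42 57.6 [-3.84 -3.98  4.52] 35.2
0.129 49.53 57.65 [-2.61 -1.8   2.8 ] 35.82
```

View pics/s4.png

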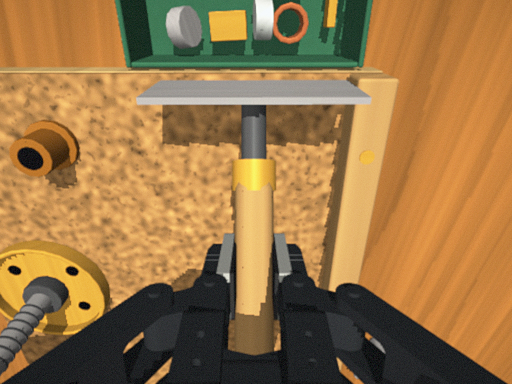

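View pics/s4_s.png

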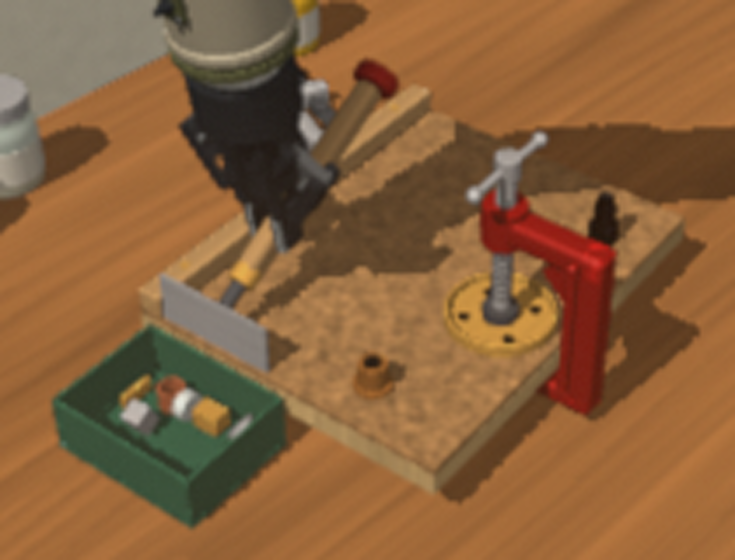

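Run:
```python
from h import *
np.set_printoptions(precision=4,suppress=True)
S=json.load(open('S.json'))
q,o=tcp_from_edge(np.r_[bxy(S['dx']+.003,S['y']-.001),.075],PS,PI);arm.move_linear(q,o,v=.05)
q,o=tcp_from_edge(np.r_[bxy(.055,S['y']-.001),.17],PS,PI);arm.move_linear(q,o,v=.15)
q,o=tcp_from_edge(np.r_[bxy(.055,-.32),.17],PS,PI);arm.move_linear(q,o,v=.2)
G=np.array([.515,-.3847,.018]);psi=-.0255
p,o=tcp_from_grip(G,psi,0)
arm.move_pose(p+[0,0,.16],o)
arm.move_linear(p+[0,0,.015],o,v=.15);arm.pause(.2)
b=st()['ft_force'].copy()
hit=arm.move_linear(p+[0,0,.0005],o,v=.02,stop_force=3)
s=st();print(hit,s['position']-p,s['ft_force']-b,s['time'])
for n in('wrist','scene'):
    sn=snapshot(n);save(sn,n+'_lay')
sn['img']=sn['img'][200:310,90:230];cv2.imwrite('pics/layz.png',cv2.resize(sn['img'][:,:,::-1],None,fx=4,fy=4))
```

```text
True [-0.0001  0.0001  0.0005] [-1.2452 -0.2525  7.5887] 42.6667
```

View pics/layz.png

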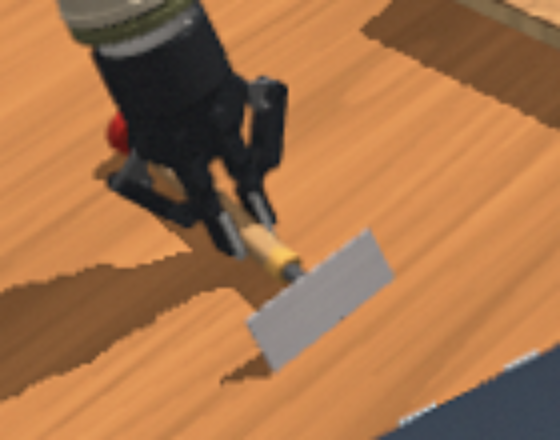

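View pics/wrist_lay.png

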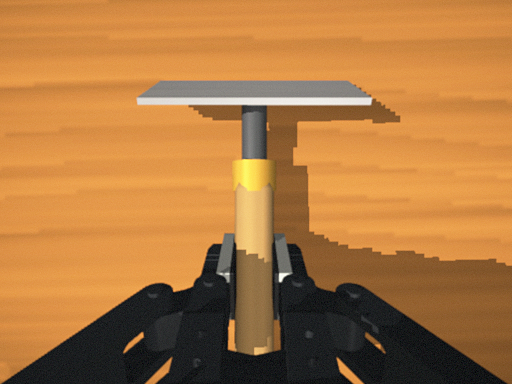

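The rake is down at its original place. Release, retreat and check everything.

Run:
```python
from h import *
import pickle
np.set_printoptions(precision=4,suppress=True)
open_gripper();arm.pause(.2)
s=st();Rt=R.from_euler('xyz',s['orientation']).as_matrix()
arm.move_linear(s['position']-Rt@[0,.12,0],v=.12)
arm.move_pose([.40,-.36,.40],[D,0,D]);arm.pause(.3)
for n in('wrist','scene','side'):
    sn=snapshot(n);save(sn,n+'_end')
    pickle.dump(sn,open(n+'_end.pkl','wb'))
    if n=='wrist':
        P=cloud(sn,0,235)
        for x in(.40,.45,.5,.54,.6):
            m=(abs(P[...,0]-x)<.004)&(P[...,2]>.014)&(P[...,2]<.06)&(abs(P[...,1]+.385)<.06)
            q=P[m]
            if len(q): print(x,(q[:,1].min()+q[:,1].max())/2,np.median(q[:,2]))
    if n=='side': cv2.imwrite('pics/side_endz.png',cv2.resize(sn['img'][130:290,140:350,::-1],None,fx=3.5,fy=3.5,interpolation=cv2.INTER_CUBIC))
a=pickle.load(open('side0.pkl','rb'))['img'].astype(int);d=abs(sn['img'].astype(int)-a).max(2)[130:345,140:350]
m=(d>40).astype(np.uint8)*255;n,l,t,c=cv2.connectedComponentsWithStats(m)
print([(tuple(t[i][:4]+[140,130,0,0]),t[i][4]) for i in range(1,n) if t[i][4]>6]);print(st()['time'],st()['gripper_width'])
```

```text
0.4 -0.38117805967048146 0.028930221736590267
0.45 -0.3822893500568723 0.028954207886986022
0.5 -0.38385265110182953 0.028979895500111152
0.54 -0.3849415125663059 0.028423119835589872
[((np.int64(253), np.int64(172), np.int64(9), np.int64(9)), np.int32(60)), ((np.int64(232), np.int64(178), np.int64(7), np.int64(5)), np.int32(10)), ((np.int64(246), np.int64(184), np.int64(11), np.int64(8)), np.int32(57)), ((np.int64(233), np.int64(190), np.int64(7), np.int64(5)), np.int32(23)), ((np.int64(229), np.int64(202), np.int64(11), np.int64(8)), np.int32(56)), ((np.int64(226), np.int64(212), np.int64(5), np.int64(5)), np.int32(19)), ((np.int64(174), np.int64(237), np.int64(31), np.int64(18)), np.int32(289))]
45.8333 0.0852320267327807
```

View pics/side_endz.png

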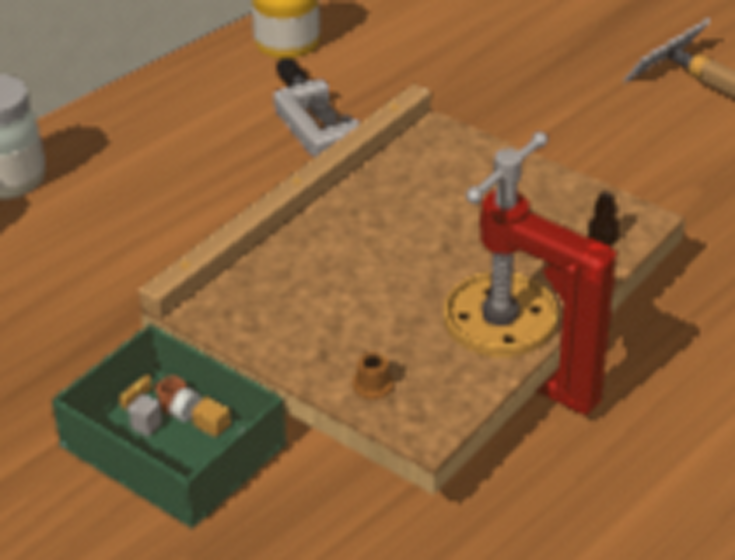

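View pics/scene_end.png

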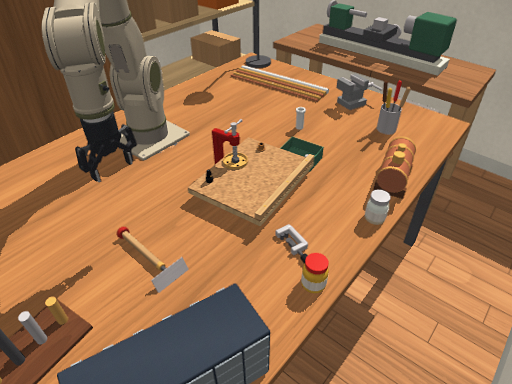

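Board is clear and the other objects unchanged, but only five offcuts are visible in the tin; the aluminium disc may hide behind the near wall. Look from above.

Run:
```python
from h import *
arm.move_pose([.52,.14,.46],[D,0,0]);arm.pause(.2)
sn=snapshot('wrist');save(sn,'tin');cv2.imwrite('pics/tinz.png',cv2.resize(sn['img'][0:180,180:400,::-1],None,fx=3,fy=3));print(st()['time'])
```

```text
47.9583
```

View pics/tinz.png

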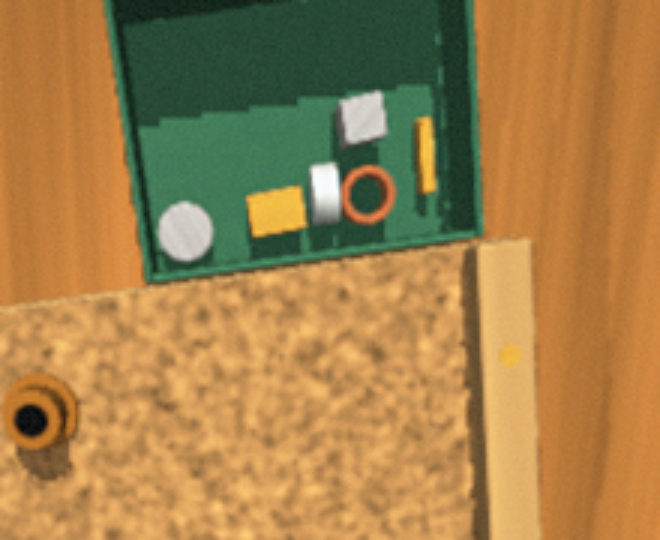

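All six are in the tin, which still stands against the board's end.

```bash
python3 -c "
from h import *
close_job()"
```

```text
the job is handed in; nothing more can be done
```

I swept all six offcuts into the green tin with the rake, laid the rake flat on the desk in its original spot, and handed the job in at about 48 s of the 70 s.

- **Sweep:** Held by its handle, the blade was set down right of the offcuts and slid to the fence. It was then swept at about 16 mm/s. At the checks between steps, each about 10 mm, it pressed on the cork with about 1–5 N, mostly near 4 N, and on the fence with about 2–5 N. The sweep stopped about 1 cm short of the board's end, because by then all six had already dropped.
- **Final checks:** A view from above shows six offcuts in the tin and a bare sweep lane. A comparison of the side pictures from before and after shows no change in the tin's outline, bushing, nozzle, chimney extension or cutter. The rake's handle lies level, its top 28–29 mm above the desk.

Some readings were less clean:
- **First touch:** The blade pressed on the cork with about 7 N for a moment before I eased it to about 3 N. It also reached nearly 6 N once while sliding towards the fence.
- **Lightest contact:** One reading during the sweep was only 0.8 N, so contact was light there.
- **Blade angle:** The side view suggested the blade leaned about 2° forward. I corrected about 1° of it and did not measure it again.
- **Setting the rake down:** It met the desk with about 8 N.

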